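Tare the bench scale with its sunken key

ROBOT

A 7-joint arm with a two-finger parallel gripper is mounted at the origin on the work surface; the furniture and walls round the work are solid. World frame = base frame: x ahead of the robot, y to its left, z up, the work surface at z = 0. Lengths are in m, angles in rad, forces in N, time in s.
With the tool pointing down it reaches from about 0.425 to 0.875 m from the base axis. Payload 4.7 kg.
Tool frame: the origin (TCP) lies midway between the tips of the shut fingers; the grasp point (between the pads) lies 19 mm behind it; z points along the fingers, y is the direction in which the jaws open and shut (so a half turn about z gives the same grasp; the last joint's range is limited). The gripper opens to 87 mm and grips with 3 to 60 N. Pads are 19 mm wide; open, the fingers measure 117 mm over their backs; the gripper's body (75 mm by 190 mm) begins 51 mm behind the grasp point.
Start: joints at [1.148, 0.321, -0.07, 1.45, 0.023, 1.371, -0.057], TCP at [0.275, -0.589, 0.186] pointing down, gripper open.
Joint ranges: [-2.86, 2.86], [-0.3, 2.09], [-1.38, 1.24], [0.06, 2.45], [-1.56, 4.7], [0.09, 2.05], [-2.69, 2.69]. Speed limits (rad/s): [2.57, 2.57, 3.14, 3.14, 3.14, 3.14, 3.14].

INTERFACE

Orientations are given as a rotation vector (axis times angle).
In Python, from bench import ctrl, optics gives the robot as it stands. The module is installed in compiled form; this text tells all that it offers.
- The arm moves only by the tool step_arm, never from a script. Its argument "deltas" is a list of rows, each a list of 7 numbers: the turn, a rotation vector about the tool's x, y, z in degrees, then the shift along the tool's x, y, z in mm, then the finger opening in mm, from 0 to 87. A call has exactly 8 rows; each row is the pose to reach, as a shift and turn from the pose commanded when the call began, along the tool's axes at that moment; what a row does not reach only later rows make up. A row lasts 1/8 s, in which the tool goes at most 62.5 mm and 10.7 degrees, less where a joint would pass 70% of its speed; a pose out of reach is approached as far as the arm can. A call with a gripper value outside its range is refused whole. The fingers move at their own pace and stop on an object; "newtons" is the grip in N (left out, the last holds). Time passes only in rows, so rows that repeat a pose let the fingers close, or fill a call up. It gives the time, the measured TCP pose, the force and the opening at its end, in the units of the state.
- ctrl.get_state(): the state, without advancing time (a new reading comes with each control period).
- optics.get_image(name): name is "scene" or "top" or "wrist"; returns the picture (420x560x3 uint8, red, green, blue); there is no depth.
- optics.get_calibration(name): a dict with "K" (3x3 intrinsics, pixels), "R" (3x3) and "t" (3): a world point X has camera coordinates R X + t. Camera axes: x right, y down, z forward; pixel columns grow to the right and rows downward; lengths in m; the calibration is good to about 2 mm. A picture is of the moment at which its call begins: read the wrist's pose just before it. get_calibration takes no time and is no camera call; for the wrist camera it gives the pose at the moment of the call.
- ctrl.close_job(): hands the job in, once; it reports no verdict.
The state is a dict: "time": time; "joint_positions": joint angles; "qd": joint speeds; "joint_torque": joint torques, N m; "position": TCP position; "tool_rot": TCP orientation; "ft_force": force on the tool from outside, world axes, zero at the start; "torque": the same for the moment, N m; "grip_width": opening from 0.0 (shut) to 1.0 (fully open).
Only numpy, scipy, OpenCV 4.12 (cv2) and the standard library are available. Lean on these libraries where they do the work, as an engineer would, in place of code of your own. Each camera call takes 0.05 s, during which the arm holds its last target.

TASK

An empty white parts tray stands on the bench scale: tare it. With the fingertips, push the scale's black shutter by its yellow ridge fully aside (to the right, over the red key), reach down into the opened well and press the sunken blue tare key fully home for about half a second, let it come up, then push the shutter fully back over the blue key. Do not press the red key; leave the scale, the tray on its pan and the things lying round it where they are, and lift nothing.

Things in the scene. Friction and masses are not known exactly. Their poses are not given: they have to be found in the camera images.
- scale: Grey loose bench scale, 180 (x) x 220 (y) mm, 2.5 kg. Origin: centre of its underside, on the table. x points from the raised control panel (nearest the robot, top 66 mm above the table) to the low steel pan (top at 48 mm), y to the left, z up. The panel has two round wells, 46 mm bore, one for each key. The shutter slides along y between low rails and end stops (tops at 72 mm).
- ridge (a point): Centre (half-way up) of the yellow ridge on the shutter, 78.5 mm above the table; moves with the shutter. The ridge is 44 mm long along the scale's x, 10 mm thick along y, 18 mm high (top 87.5 mm above the table), in the middle of the black shutter plate (56 x 58 x 3 mm, top 69.5 mm above the table).
- shutter (a joint): Travel of the shutter in m along the scale's -y: 0 = closed, fully over the blue key; 0.062 = end stop, blue well fully clear and the red well covered. It stays where it is left; pushing it takes about 1 to 2 N. It starts between 0 and 0.012.
- tare_key_top (a point): Centre of the top face of the blue tare key, at x = -51, y = +31 mm on the scale; 39 mm in diameter, its top 48 mm above the table and 18 mm below the well's rim when up; it moves with the key.
- tare_key (a joint): Travel of the blue key in m, 0 = up, 0.006 = fully home. A spring pushes it up: about 2 N to start, 5 N fully home.
- off_key_top (a point): Centre of the top face of the red off key, at x = -51, y = -31 mm on the scale; same well, size and height as the blue one.
- off_key (a joint): Travel of the red key in m, 0 = up, 0.006 = home; same spring.
- tray: Empty white parts tray, 75 x 130 x 20 mm, loose on the scale's pan (its top 68 mm above the table); origin at the centre of its underside.
- cutter: Loose bystander: orange box cutter, 22 x 170 x 22 mm, lying on the table; origin at the centre of the underside.
- block: Loose bystander: plain wooden block, 45 x 110 x 40 mm, on the table; origin at the centre of the underside.
- knob: Loose bystander: black star knob, 29 x 32 x 22 mm, on the table; origin at the centre of the underside.
Not all that is in view belongs to the job. There is more than one size of the tray; the job needs the largest.

How it is judged:
On the way, in this order (a step that is already met when the one before it is completed fails the run):
1. the shutter is pushed aside, off the blue key's well (value of joint shutter above 0.052 m), for 0.1 s.
2. with the shutter aside, the blue tare key is pressed fully home and held there (value of joint tare_key above 0.0045 m and value of joint shutter above 0.045 m), for 0.3 s.
3. the key has come up and the shutter is pushed back over it (value of joint tare_key below 0.001 m and value of joint shutter below 0.005 m), for 0.1 s.
At the end, for the whole second after the job is handed in: The shutter is closed to within 5 mm, both keys are up (within 1 mm), the scale stands flat within 20 mm of where it was, the tray rests on its pan within 25 mm of where it was, and the box cutter, block and knob are within 20 mm of where they were (all of step 3 and value of joint off_key below 0.001 m and distance of each of scale, cutter, block, knob from where it was at the start of the episode below 0.02 m and angle between scale's own z axis and vertical below 0.05 rad and linear speed of each of scale, tray below 0.01 m/s and distance of tray from where it was at the start of the episode below 0.025 m); the robot touches nothing.
It fails at once if the red off key is pressed (2 mm or more) (value of joint off_key above 0.002 m).
It fails at once if the scale is shoved more than 20 mm, tipped or lifted (distance of scale from where it was at the start of the episode above 0.02 m or height (world z) of scale above 0.008 m or angle between scale's own z axis and vertical above 0.08 rad).
It fails at once if the tray is lifted, or shifted more than 25 mm (distance of tray from where it was at the start of the episode above 0.025 m or z of tray in the frame of scale above 0.058 m).
It fails at once if the box cutter, the block or the knob is moved more than 20 mm or lifted (distance of any of cutter, block, knob from where it was at the start of the episode above 0.02 m).
It also fails if it takes over 51 s, if anything falls off the work surface, if the arm or the gripper's body presses on something with over 40 N, if the wrist force passes 120 N, or if a joint passes its speed limit or range.

## Working session

There is one attempt and no reset: what is moved stays moved. The work goes in short steps, Python scripts to look and compute and a tool call to move; the robot and the scene stay as the last step left them, time stands still between calls to the robot, and variables do not carry over. Pictures are saved under pics/ and viewed, and the job is handed in when it is done.

Besides the shell and the picture viewer there is one more tool, called after ">>>" as name(argument=value, ...), one argument or row to a line, values as JSON. step_arm: Moves the arm, as the interface text tells. Its arguments: {"type":"object","properties":{"deltas":{"type":"array"},"newtons":{"type":"number"}},"required":["deltas"]}

```bash
mkdir -p pics; ls
python3 - <<'E'
from bench import ctrl, optics
import cv2
s=ctrl.get_state();print({k:s[k] for k in ('time','position','tool_rot','ft_force','grip_width')})
for n in("scene","top","wrist"):
    cv2.imwrite(f"pics/{n}0.png",optics.get_image(n)[:,:,::-1]); c=optics.get_calibration(n); print(n,c)
E
```

```text
pics
{'time': 0.0, 'position': array([ 0.2746625 , -0.58845543,  0.18528161]), 'tool_rot': array([-3.06520939e+00, -6.80404679e-01,  8.38504559e-04]), 'ft_force': array([ 0.63878458,  1.63645469, -0.24530096]), 'grip_width': 1.0007294048422226}
scene {'K': array([[403.50788823,   0.        , 278.82092646],
       [  0.        , 403.50788823, 209.86241472],
       [  0.        ,   0.        ,   1.        ]]), 'R': array([[-0.89967173, -0.43637085, -0.01308697],
       [-0.2450978 ,  0.52967425, -0.8120174 ],
       [ 0.36127255, -0.72734151, -0.58348648]]), 't': array([0.50934809, 0.14667631, 0.86476431])}
top {'K': array([[460.79852993,   0.        , 280.95355297],
       [  0.        , 460.79852993, 210.58306117],
       [  0.        ,   0.        ,   1.        ]]), 'R': array([[-0.0086965 , -0.99962614, -0.02592212],
       [-0.99454079,  0.01134218, -0.10373033],
       [ 0.10398556,  0.02487851, -0.9942676 ]]), 't': array([0.12438167, 0.50017926, 1.31751932])}
wrist {'K': array([[344.91189465,   0.        , 280.28279016],
       [  0.        , 344.91189465, 210.04787662],
       [  0.        ,   0.        ,   1.        ]]), 'R': array([[ 4.22898347e-01, -9.06177083e-01, -2.86397704e-04],
       [-8.71939025e-01, -4.07006008e-01,  2.72155187e-01],
       [-2.46737359e-01, -1.14844257e-01, -9.62253331e-01]]), 't': array([-0.64941759, -0.03387718,  0.38936582])}
```

View pics/scene0.png

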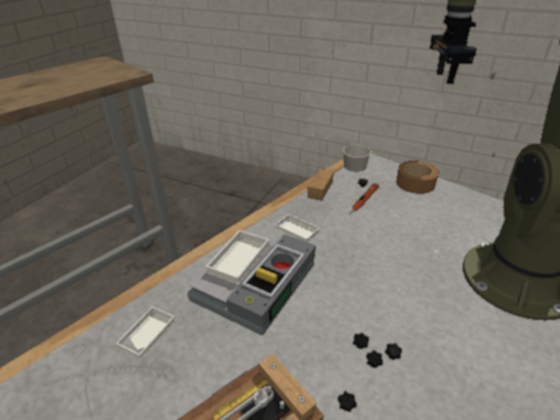

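View pics/top0.png

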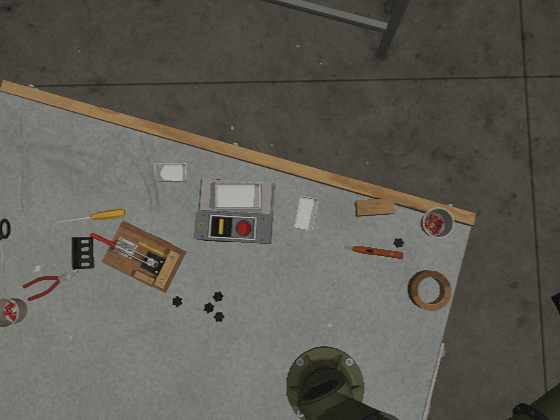

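View pics/wrist0.png

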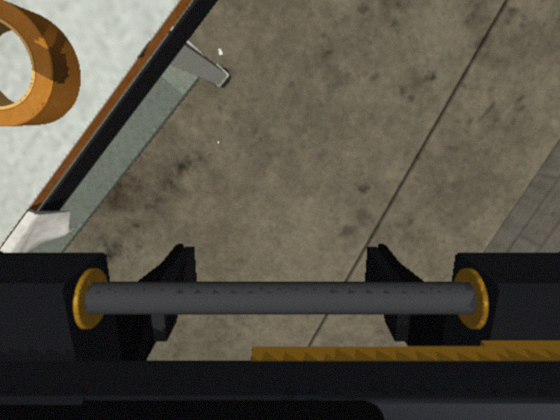

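The scene view shows the scale with its yellow ridge at about (266,274) and the red key at (282,265). In the top view the scale is at (235,211), the ridge at (222,226) and the red key at (244,228). Next I'll zoom in and measure.

```bash
cat > h.py <<'E'
import numpy as np, cv2
from bench import ctrl, optics
def ray(n,uv,z,c=None):
    c=c or optics.get_calibration(n); K,R,t=c['K'],c['R'],c['t']
    o=-R.T@t; d=R.T@np.linalg.inv(K)@np.array([uv[0],uv[1],1.]); return o+d*(z-o[2])/d[2]
def proj(n,X,c=None):
    c=c or optics.get_calibration(n); p=c['K']@(c['R']@np.asarray(X)+c['t']); return p[:2]/p[2]
def blobs(im,lo,hi,roi,amin=5):
    h=cv2.cvtColor(im,cv2.COLOR_RGB2HSV); m=cv2.inRange(h,lo,hi); k=np.zeros_like(m); x0,y0,x1,y1=roi; k[y0:y1,x0:x1]=m[y0:y1,x0:x1]
    n,l,st,ce=cv2.connectedComponentsWithStats(k); return [(ce[i],st[i]) for i in range(1,n) if st[i,4]>=amin],k
E
python3 - <<'E'
from h import *
t=cv2.imread("pics/top0.png"); s=cv2.imread("pics/scene0.png")
a=cv2.resize(t[165:255,180:290],None,fx=6,fy=6,interpolation=cv2.INTER_CUBIC);cv2.imwrite("pics/topc.png",a)
cv2.imwrite("pics/scc.png",cv2.resize(s[210:340,180:330],None,fx=4.5,fy=4.5,interpolation=cv2.INTER_CUBIC))
for n,im,roi in(("top",t,(195,205,275,245)),("scene",s,(220,240,310,320))):
    im=im[:,:,::-1].copy()
    for nm,lo,hi,z in(("yel",(18,120,90),(35,255,255),.0875),("red",(0,150,80),(8,255,255),.048)):
        for ce,st in blobs(im,lo,hi,roi)[0]: print(n,nm,ce,st,ray(n,ce,z))
E
```

```text
top yel [220.60655738 225.90163934] [219 219   5  15  61] [0.4541183  0.28654041 0.0875    ]
top red [243.89393939 228.15909091] [238 222  13  13 132] [0.44978371 0.22564618 0.048     ]
scene yel [266.25263158 274.68421053] [256 268  21  15 190] [0.44799927 0.29527103 0.0875    ]
scene red [281.56962025 264.84810127] [274 262  16   7  79] [0.45167337 0.22148127 0.048     ]
```

View pics/topc.png

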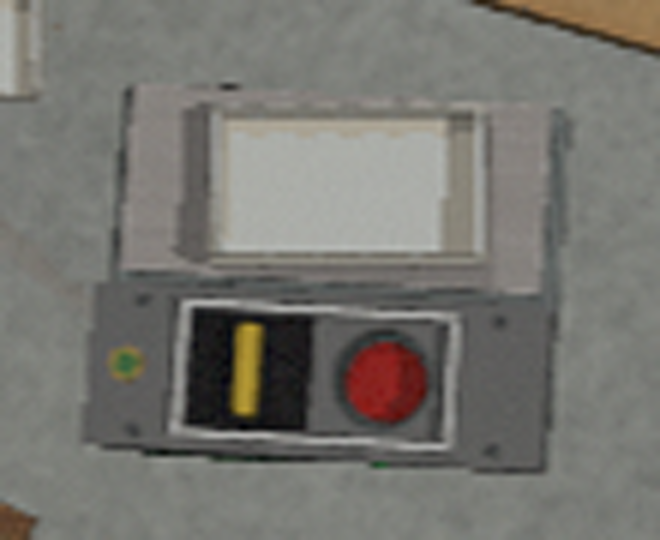

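View pics/scc.png

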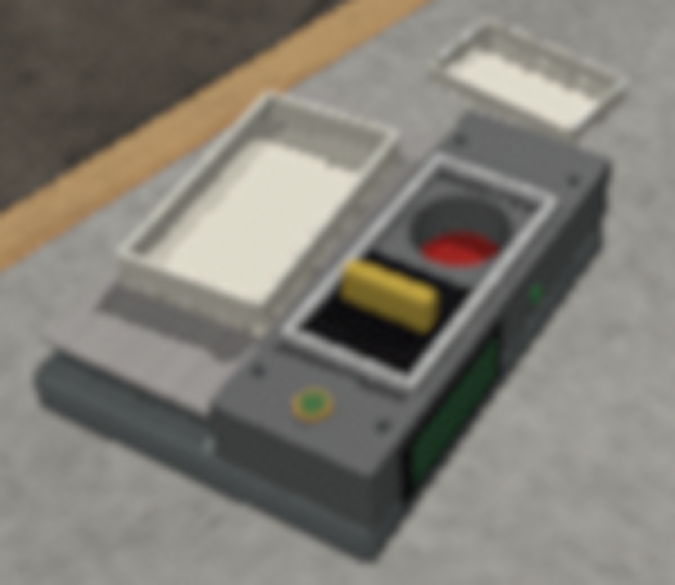

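The top crop shows the largest tray on the scale's pan at (235,197). The smaller trays at (170,172) and (306,213) are decoys. The ridge is at (221,226), with the shutter nearly closed to the left of the uncovered red key at (244,228). The only other yellow items are the screwdriver handle at (107,214) and pieces in the tool box. Next I need the scale's heading from the white rail frame.

Run:
```python
from h import *
c=[(182,303),(460,317),(452,447),(172,430)]
P=np.array([ray("top",((u+.5)/6-.5+180,(v+.5)/6-.5+165),.072) for u,v in c]);print(P)
c2=[(447,158),(555,200),(410,385),(285,332)]
Q=np.array([ray("scene",((u+.5)/4.5-.5+180,(v+.5)/4.5-.5+210),.072) for u,v in c2]);print(Q)
for A in(P,Q):
    print(A.mean(0))
# order P: left-far,right-far,right-near,left-near ; Q: right-far,right-near,left-near,left-far
for a,b in((P[0]-P[1]),(P[3]-P[2])),((Q[3]-Q[0]),(Q[2]-Q[1])): 
    print([np.degrees(np.arctan2(-v[0],v[1])) for v in(a,b)], np.linalg.norm(a),np.linalg.norm(b))
```

```text
[[0.48624952 0.31949962 0.072     ]
 [0.47817114 0.1881386  0.072     ]
 [0.41712759 0.19208037 0.072     ]
 [0.42639271 0.32377455 0.072     ]]
[[0.47206051 0.19122463 0.072     ]
 [0.41454255 0.19677976 0.072     ]
 [0.42402373 0.32488153 0.072     ]
 [0.48500654 0.3209134  0.072     ]]
[0.45198524 0.25587328 0.072     ]
[0.44890833 0.25844983 0.072     ]
[np.float64(-3.5191159166954935), np.float64(-4.0243183282901365)] 0.13160918567930885 0.13201969714178133
[np.float64(-5.7005966284801906), np.float64(-4.232908585283606)] 0.13033332738502418 0.12845215287759615
```

```bash
cat >> h.py <<'E'
from scipy.spatial.transform import Rotation as Ro
YAW=np.radians(-4.2); C=np.array([0.4505,0.257])   # panel centre (scale x=-51,y=0)
def S(dx,dy): # panel-centre offset (m, scale axes)-> world xy
    return C+dx*np.array([np.cos(YAW),np.sin(YAW)])+dy*np.array([-np.sin(YAW),np.cos(YAW)])
def delta(target,xyaw=None):
    s=ctrl.get_state(); R0=Ro.from_rotvec(s['tool_rot']); d=R0.inv().apply(np.asarray(target)-s['position'])*1e3
    r=np.zeros(3)
    if xyaw is not None:
        a=np.radians(xyaw); x=np.array([np.cos(a),np.sin(a),0]); z=np.array([0,0,-1.]); Rt=Ro.from_matrix(np.c_[x,np.cross(z,x),z]); r=np.degrees((R0.inv()*Rt).as_rotvec())
    print("turn",r.round(1),"shift",d.round(1))
def st():
    s=ctrl.get_state(); M=Ro.from_rotvec(s['tool_rot']).as_matrix(); print(round(s['time'],2),s['position'].round(4),"F",s['ft_force'].round(1),"w",round(s['grip_width'],2),"xyaw",np.degrees(np.arctan2(M[1,0],M[0,0])).round(1),"z",M[:,2].round(3))
E
python3 - <<'E'
from h import *
st(); delta((.46,-.36,.22)); delta((.56,-.1,.22)); delta((.5,.2,.2),85.8); delta((*S(0,.06),.15),85.8); print(S(0,.06))
c=optics.get_calibration('wrist');print(-c['R'].T@c['t'])
E
```

```text
0.15 [ 0.2747 -0.5886  0.1855] F [0.5 1.4 0.1] w 1.0 xyaw 25.0 z [-0.001  0.001 -1.   ]
turn [0. 0. 0.] shift [ 264.6 -128.8  -34.3]
turn [0. 0. 0.] shift [ 465.2 -322.1  -34.1]
turn [ -0.1  -0.  -60.8] shift [ 537.7 -619.2  -13.6]
turn [ -0.1  -0.  -60.8] shift [ 546.3 -744.1   36.6]
[0.45489429 0.31683887]
[ 0.34116988 -0.55755913  0.38370242]
```

>>> step_arm(
  deltas=[
    [0, 0, -4, 50, -25, -15, 0],
    [0, 0, -8, 105, -50, -30, 0],
    [0, 0, -12, 155, -75, -35, 0],
    [0, 0, -16, 210, -100, -35, 0],
    [0, 0, -20, 260, -130, -35, 0],
    [0, 0, -24, 305, -165, -35, 0],
    [0, 0, -28, 345, -200, -35, 0],
    [0, 0, -32, 380, -240, -35, 0],
  ],
  newtons=40,
)

```text
time: 1.15
position: [0.5183, -0.2089, 0.221]
tool_rot: [-2.758, -1.503, 0.0]
ft_force: [0.7, -0.8, 0.0]
grip_width: 0.175
```

Run:
```python
from h import *
st(); delta((.56,-.1,.22)); delta((.53,.15,.2),85.8); delta((*S(0,.06),.15),85.8)
```

```text
1.15 [ 0.5183 -0.2089  0.221 ] F [ 0.7 -0.8  0. ] w 0.17 xyaw 57.2 z [-0.  0. -1.]
turn [0. 0. 0.] shift [114.1 -24.    1. ]
turn [ -0.   -0.  -28.6] shift [ 308.  -184.7   21. ]
turn [ -0.   -0.  -28.6] shift [ 407.5 -338.2   71.1]
```

>>> step_arm(
  deltas=[
    [0, 0, -3, 55, -12, 0, 0],
    [0, 0, -6, 108, -26, 0, 0],
    [0, 0, -9, 160, -60, 0, 0],
    [0, 0, -12, 210, -100, 5, 0],
    [0, 0, -16, 255, -140, 12, 0],
    [0, 0, -20, 300, -180, 20, 0],
    [0, 0, -24, 335, -225, 20, 0],
    [0, 0, -28.6, 365, -270, 20, 0],
  ],
)

```text
time: 2.15
position: [0.4888, 0.2442, 0.201]
tool_rot: [-2.301, -2.138, 0.001]
ft_force: [-0.0, 0.8, 0.2]
grip_width: 0.009
```

Run:
```python
from h import *
st(); delta((*S(0,.06),.12),85.8)
```

```text
2.15 [0.4888 0.2442 0.201 ] F [-0.   0.8  0.2] w 0.01 xyaw 85.8 z [-0. -0. -1.]
turn [-0.  0.  0.] shift [ 70.  -39.1  81. ]
```

>>> step_arm(
  deltas=[
    [0, 0, 0, 12, -7, 10, 0],
    [0, 0, 0, 25, -14, 25, 0],
    [0, 0, 0, 40, -22, 45, 0],
    [0, 0, 0, 55, -30, 60, 0],
    [0, 0, 0, 65, -36, 75, 0],
    [0, 0, 0, 70, -39, 81, 0],
    [0, 0, 0, 70, -39, 81, 0],
    [0, 0, 0, 70, -39, 81, 0],
  ],
)

```text
time: 3.15
position: [0.4572, 0.3147, 0.1208]
tool_rot: [2.305, 2.133, 0.001]
ft_force: [-0.5, -0.6, 0.9]
grip_width: 0.006
```

Run:
```python
from h import *
st(); delta((*S(0,.06),.077),85.8)
c=optics.get_calibration('wrist'); im=optics.get_image('wrist')
cv2.imwrite("pics/w1.png",im[:,:,::-1])
import pickle; pickle.dump(c,open('c1.pkl','wb'))
cv2.imwrite("pics/s1.png",cv2.resize(optics.get_image('scene')[160:360,150:350,::-1],None,fx=3,fy=3,interpolation=cv2.INTER_CUBIC))
for ce,s in blobs(im,(18,120,90),(35,255,255),(0,0,560,420),60)[0]: print(ce,s,ray('wrist',ce,.0875,c))
for ce,s in blobs(im,(0,150,60),(8,255,255),(0,0,560,420),60)[0]: print('red',ce,s,ray('wrist',ce,.048,c))
```

```text
3.15 [0.4572 0.3147 0.1208] F [-0.5 -0.6  0.9] w 0.01 xyaw 85.6 z [ 0.001  0.    -1.   ]
turn [ 0.1 -0.  -0.2] shift [ 1.9 -2.5 43.8]
[162.30203046  25.31852792] [130   0  52  54 788] [0.39465094 0.44462558 0.0875    ]
[68.77419355 29.19354839] [61 23 21 13 62] [0.33770295 0.44691516 0.0875    ]
[90.36697248 38.17431193] [ 78  29  24  16 109] [0.3496368  0.44100903 0.0875    ]
[48.5       37.8452381] [39 33 21 12 84] [0.32419618 0.44316727 0.0875    ]
[125.77941176  45.44852941] [112  33  28  26 136] [0.37038863 0.43531676 0.0875    ]
[108.33846154  44.12307692] [103  36  15  17  65] [0.35987108 0.43688015 0.0875    ]
[525.97661673 219.71465108] [ 480  141   80  141 2737] [0.62865348 0.30266618 0.0875    ]
[277.905 173.105] [267 163  23  22 200] [0.45726272 0.3492083  0.0875    ]
[260.97841727 302.61870504] [259 279   4  48 139] [0.43668876 0.25188165 0.0875    ]
[474.18883721 336.85023256] [ 452  314   46   47 1075] [0.5995103  0.20903159 0.0875    ]
```

View pics/w1.png

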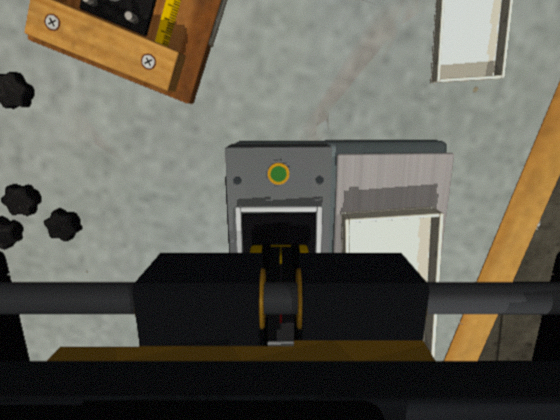

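View pics/s1.png

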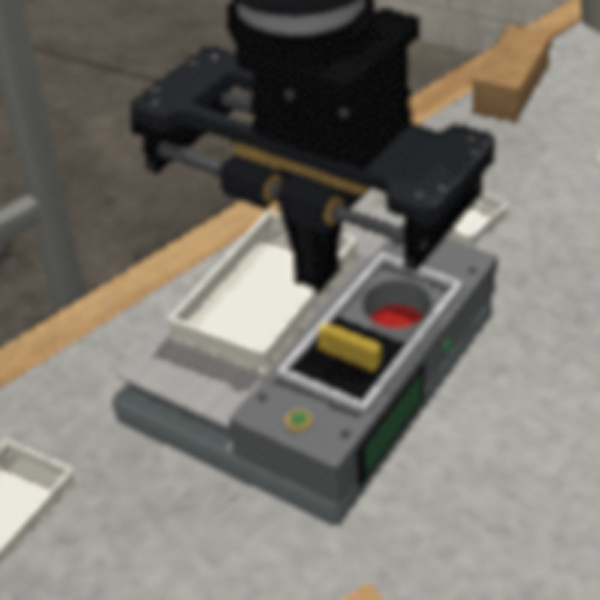

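The wrist view shows the white frame's left end with corners at about (240,208) and (320,208), and the shutter's black plate below it. The ridge is hidden by the gripper. The scene crop shows the shut fingers above the panel, clear of the ridge. I'll check them against the frame.

Run:
```python
from h import *
import pickle; c=pickle.load(open('c1.pkl','rb'))
print(proj('scene',(.4572,.3147,.1208)), 'tip seen', (318/3+150,285/3+160))
for p in((239,207),(321,207),(278,173)): print(p,ray('wrist',p,.072 if p[0]!=278 else .066,c).round(4))
print('exp corners',S(-.030,.066),S(.030,.066))
```

```text
[256.23699509 266.87059871] tip seen (256.0, 255.0)
(239, 207) [0.4262 0.3235 0.072 ]
(321, 207) [0.4868 0.3188 0.072 ]
(278, 173) [0.4569 0.3456 0.066 ]
exp corners [0.42541429 0.3250199 ] [0.48525316 0.32062561]
```

Run:
```python
from h import *
im=optics.get_image('scene')[:,:,::-1].copy()
cv2.imwrite("pics/s2.png",cv2.resize(im[215:300,205:305],None,fx=7,fy=7,interpolation=cv2.INTER_NEAREST))
st()
```

```text
3.3 [0.457  0.3148 0.1208] F [ 0.2  0.3 -0.3] w 0.01 xyaw 85.6 z [ 0.001  0.    -1.   ]
```

View pics/s2.png

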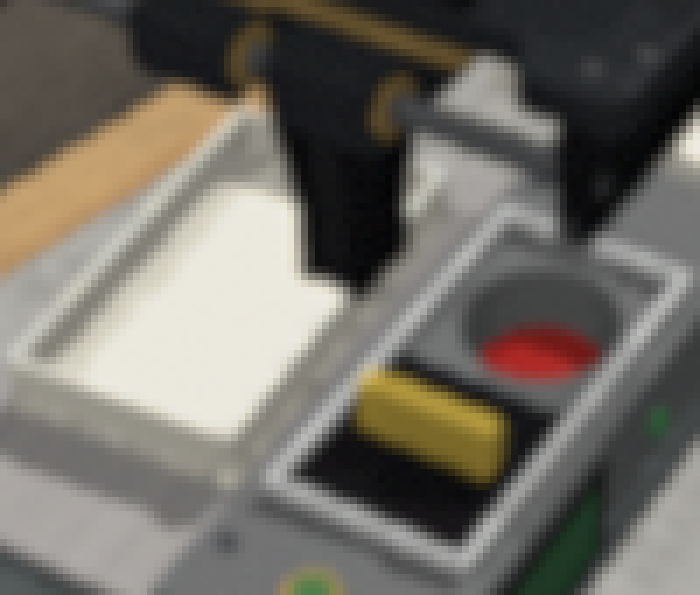

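Run:
```python
from h import *
im=optics.get_image('top')[:,:,::-1].copy()
cv2.imwrite("pics/t2.png",cv2.resize(im[165:255,160:290],None,fx=6,fy=6,interpolation=cv2.INTER_NEAREST))
p=ctrl.get_state()['position']
print(proj('top',p),proj('top',p+[0,0,.1]),[ray('scene',(254.5,255.5),z).round(3) for z in(.12,.13,.14,.15,.16)])
```

```text
[208.3102118 224.1278062] [201.01232524 221.15117112] [array([0.475, 0.288, 0.12 ]), array([0.469, 0.298, 0.13 ]), array([0.464, 0.307, 0.14 ]), array([0.458, 0.317, 0.15 ]), array([0.452, 0.326, 0.16 ])]
```

View pics/t2.png

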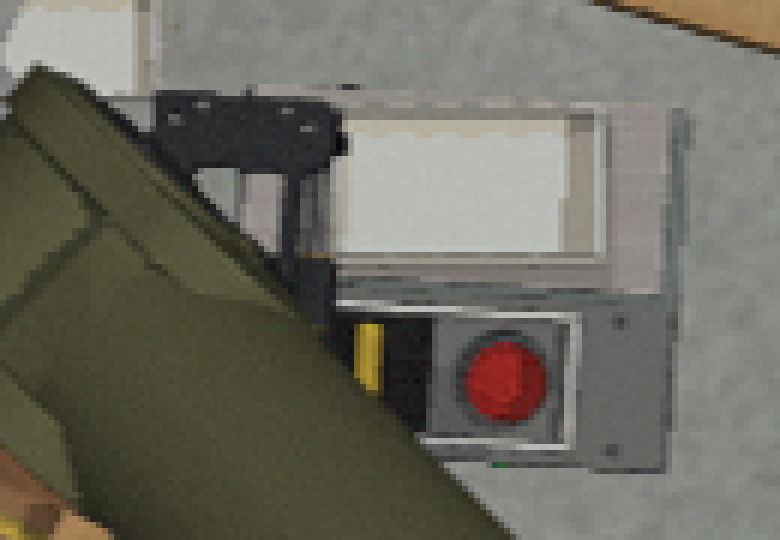

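Run:
```python
from h import *
p=np.array([.2747,-.5886,.1855]); y=np.array([np.sin(np.radians(25)),-np.cos(np.radians(25)),0])
for z in(0,.02,.03,.04): print(z,[proj('scene',p+s*.05*y+[0,0,z]).round(1) for s in(-1,0,1)])
s=cv2.imread("pics/scene0.png"); cv2.imwrite("pics/s0g.png",cv2.resize(s[20:110,410:500],None,fx=6,fy=6,interpolation=cv2.INTER_NEAREST))
```

```text
0 [array([446.2,  95. ]), array([441.2,  89.5]), array([436.4,  84.3])]
0.02 [array([447.7,  88.6]), array([442.6,  83.2]), array([437.8,  78.2])]
0.03 [array([448.5,  85.4]), array([443.3,  80. ]), array([438.4,  75.1])]
0.04 [array([449.3,  82.1]), array([444. ,  76.8]), array([439.1,  71.9])]
```

View pics/s0g.png

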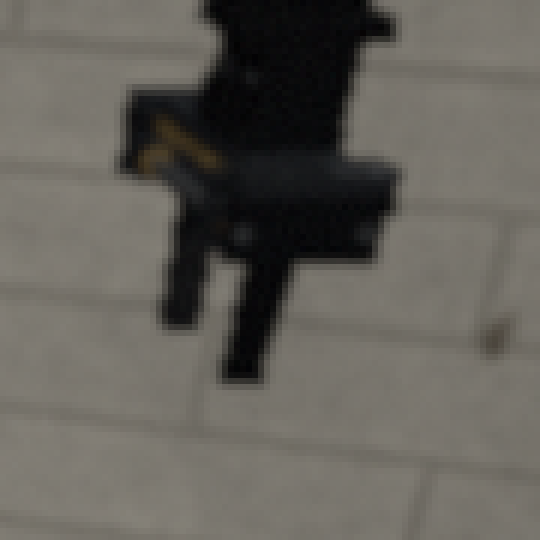

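The finger tips appear about 30 mm above the reported TCP in the scene camera, both here and in the start picture (tips at (440,74) and (450,83)). I'll descend to the nominal push height, which is safe in either case, and check by picture and by contact.

>>> step_arm(
  deltas=[
    [0, 0, -0.2, 2, -2, 6, 0],
    [0, 0, -0.2, 2, -2, 14, 0],
    [0, 0, -0.2, 2, -2, 22, 0],
    [0, 0, -0.2, 2, -2, 30, 0],
    [0, 0, -0.2, 2, -2, 36, 0],
    [0, 0, -0.2, 2, -2, 40, 0],
    [0, 0, -0.2, 2, -2, 41, 0],
    [0, 0, -0.2, 2, -2, 41, 0],
  ],
)

```text
time: 4.35
position: [0.4546, 0.3174, 0.0794]
tool_rot: [2.301, 2.139, 0.0]
ft_force: [-0.0, 0.3, 0.6]
grip_width: 0.005
```

Run:
```python
from h import *
im=optics.get_image('scene')[:,:,::-1].copy()
cv2.imwrite("pics/s3.png",cv2.resize(im[225:310,205:305],None,fx=7,fy=7,interpolation=cv2.INTER_CUBIC))
st(); print(proj('scene',ctrl.get_state()['position']))
```

```text
4.4 [0.4547 0.3174 0.0795] F [-1.5  0.4 -0.1] w 0.0 xyaw 85.8 z [ 0.  0. -1.]
[257.7540854  284.35236789]
```

View pics/s3.png

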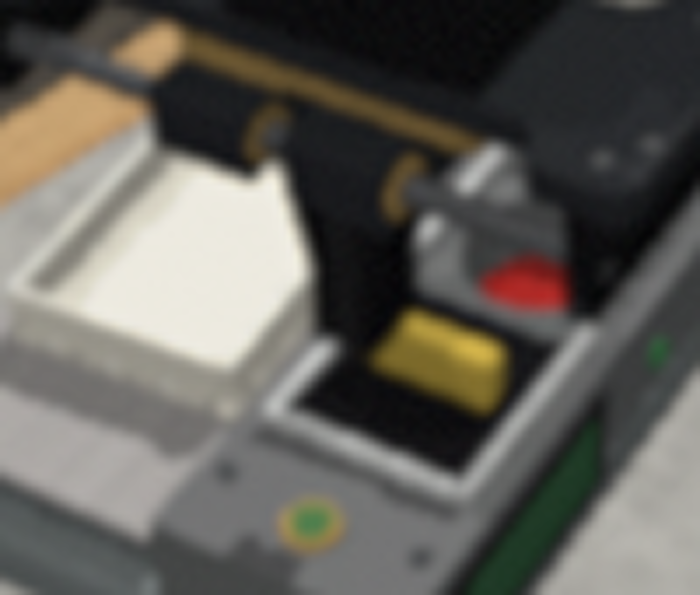

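A safe test is to sweep 30 mm sideways at this height. If the tips really are at 79 mm they will push the ridge; if they are 30 mm higher they will pass over it.

>>> step_arm(
  deltas=[
    [0, 0, 0, -4, 0, 1, 0],
    [0, 0, 0, -8, 0, 1, 0],
    [0, 0, 0, -12, 0, 1, 0],
    [0, 0, 0, -16, 0, 1, 0],
    [0, 0, 0, -20, 0, 1, 0],
    [0, 0, 0, -24, 0, 1, 0],
    [0, 0, 0, -28, 0, 1, 0],
    [0, 0, 0, -30, 0, 1, 0],
  ],
)

```text
time: 5.4
position: [0.4523, 0.287, 0.0783]
tool_rot: [2.301, 2.139, -0.0]
ft_force: [0.7, -0.2, 0.7]
grip_width: 0.004
```

Run:
```python
from h import *
im=optics.get_image('scene')[:,:,::-1].copy()
cv2.imwrite("pics/s4.png",cv2.resize(im[225:310,205:305],None,fx=7,fy=7,interpolation=cv2.INTER_CUBIC))
st(); print(proj('scene',ctrl.get_state()['position']))
```

```text
5.45 [0.4524 0.2869 0.0783] F [ 0.1 -0.9 -0.1] w 0.01 xyaw 85.8 z [ 0. -0. -1.]
[266.39198507 274.5976663 ]
```

View pics/s4.png

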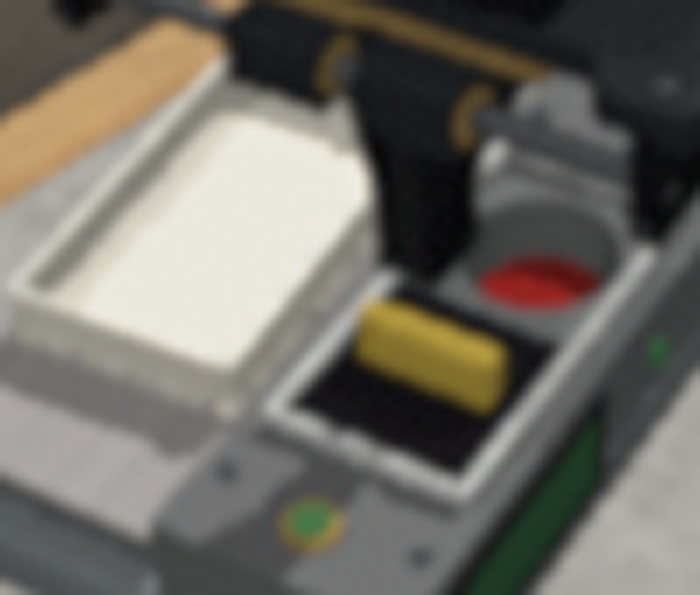

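The fingers passed 10 mm "through" the ridge height with no contact: no force, and the ridge has not moved. So the real tips are about 29 mm above the reported TCP, as the images suggested. I'll go back to the left of the ridge and descend, allowing for this.

>>> step_arm(
  deltas=[
    [0, 0, 0, 10, 0, 0, 0],
    [0, 0, 0, 20, 0, 0, 0],
    [0, 0, 0, 28, 0, 0, 0],
    [0, 0, 0, 28, 0, 6, 0],
    [0, 0, 0, 28, 0, 12, 0],
    [0, 0, 0, 28, 0, 18, 0],
    [0, 0, 0, 28, 0, 24, 0],
    [0, 0, 0, 28, 0, 26, 0],
  ],
)

```text
time: 6.45
position: [0.4541, 0.3149, 0.0517]
tool_rot: [-2.301, -2.139, 0.001]
ft_force: [0.0, 0.3, 0.1]
grip_width: 0.004
```

Run:
```python
from h import *
im=optics.get_image('scene')[:,:,::-1].copy()
cv2.imwrite("pics/s5.png",cv2.resize(im[225:310,205:305],None,fx=7,fy=7,interpolation=cv2.INTER_CUBIC))
st()
```

```text
6.5 [0.4541 0.315  0.0517] F [-0.6 -0.5 -0.4] w 0.0 xyaw 85.8 z [-0.001 -0.    -1.   ]
```

View pics/s5.png

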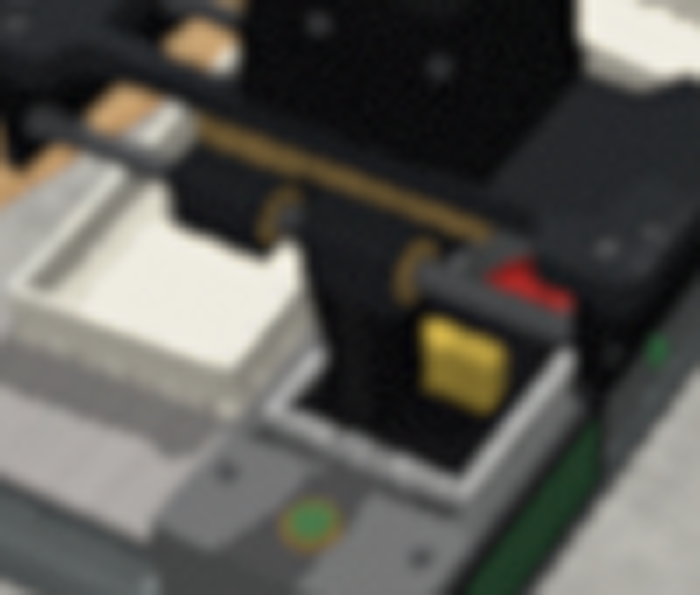

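Run:
```python
from h import *
# s2 hanging piece bottom
for z in(.16,.18,.2,.22): print(z,ray('scene',(288,249.5),z).round(3))
for z in(.07,.08,.09,.1,.12,.14,.16): print(z,ray('scene',(205+600/7,225+395/7),z).round(3))
```

```text
0.16 [0.406 0.288 0.16 ]
0.18 [0.397 0.308 0.18 ]
0.2 [0.387 0.329 0.2  ]
0.22 [0.378 0.35  0.22 ]
0.07 [0.406 0.276 0.07 ]
0.08 [0.402 0.285 0.08 ]
0.09 [0.398 0.294 0.09 ]
0.1 [0.394 0.303 0.1  ]
0.12 [0.386 0.32  0.12 ]
0.14 [0.378 0.338 0.14 ]
0.16 [0.37  0.356 0.16 ]
```

>>> step_arm(
  deltas=[
    [0, 0, 0, -4, 0, 1, 0],
    [0, 0, 0, -8, 0, 2, 0],
    [0, 0, 0, -12, 0, 2, 0],
    [0, 0, 0, -17, 0, 2, 0],
    [0, 0, 0, -23, 0, 2, 0],
    [0, 0, 0, -29, 0, 2, 0],
    [0, 0, 0, -35, 0, 2, 0],
    [0, 0, 0, -40, 0, 2, 0],
  ],
)

```text
time: 7.5
position: [0.4515, 0.2749, 0.0504]
tool_rot: [2.301, 2.139, 0.0]
ft_force: [1.0, 1.5, 0.4]
grip_width: 0.007
```

Run:
```python
from h import *
im=optics.get_image('scene')[:,:,::-1].copy()
cv2.imwrite("pics/s6.png",cv2.resize(im[225:310,205:305],None,fx=7,fy=7,interpolation=cv2.INTER_CUBIC))
st()
```

```text
7.55 [0.4515 0.2742 0.0503] F [-1.   0.4  0.1] w 0.01 xyaw 85.8 z [-0.    -0.001 -1.   ]
```

View pics/s6.png

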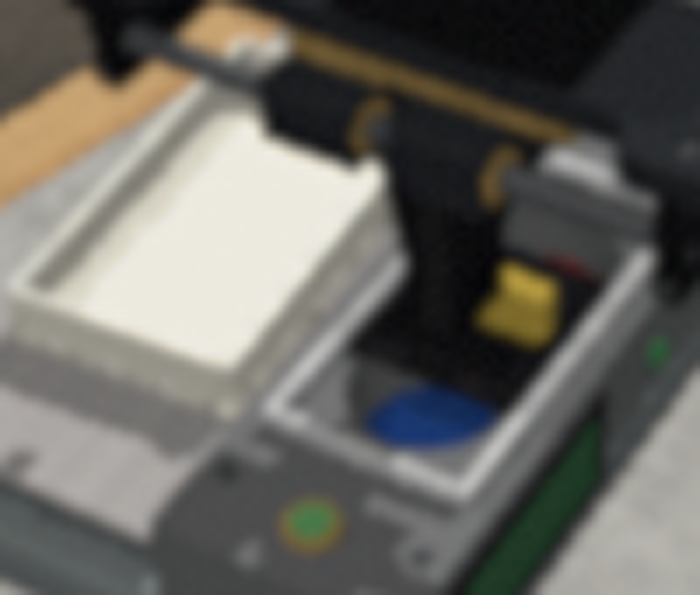

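The shutter is moving, and the blue key is appearing at crop (435,415). I'll push on to the stop.

>>> step_arm(
  deltas=[
    [0, 0, 0, -5, 0, 0, 0],
    [0, 0, 0, -11, 0, 0, 0],
    [0, 0, 0, -17, 0, 0, 0],
    [0, 0, 0, -23, 0, 0, 0],
    [0, 0, 0, -28, 0, 0, 0],
    [0, 0, 0, -31, 0, 0, 0],
    [0, 0, 0, -33, 0, 0, 0],
    [0, 0, 0, -34, 0, 0, 0],
  ],
)

```text
time: 8.55
position: [0.449, 0.2415, 0.0503]
tool_rot: [2.301, 2.139, 0.0]
ft_force: [1.0, 1.5, -0.4]
grip_width: 0.008
```

Run:
```python
from h import *
im=optics.get_image('scene')[:,:,::-1].copy()
cv2.imwrite("pics/s7.png",cv2.resize(im[225:310,205:305],None,fx=7,fy=7,interpolation=cv2.INTER_CUBIC))
st()
for ce,s in blobs(im[:,:,::-1].copy(),(100,120,50),(130,255,255),(220,240,310,320))[0]: print(ce,s,ray('scene',ce,.048))
```

```text
8.6 [0.449  0.2415 0.0503] F [ 1.1  1.2 -0.3] w 0.01 xyaw 85.8 z [ 0.  0. -1.]
[265.925 284.25 ] [257 280  18   9 120] [0.4558349  0.28420145 0.048     ]
```

View pics/s7.png

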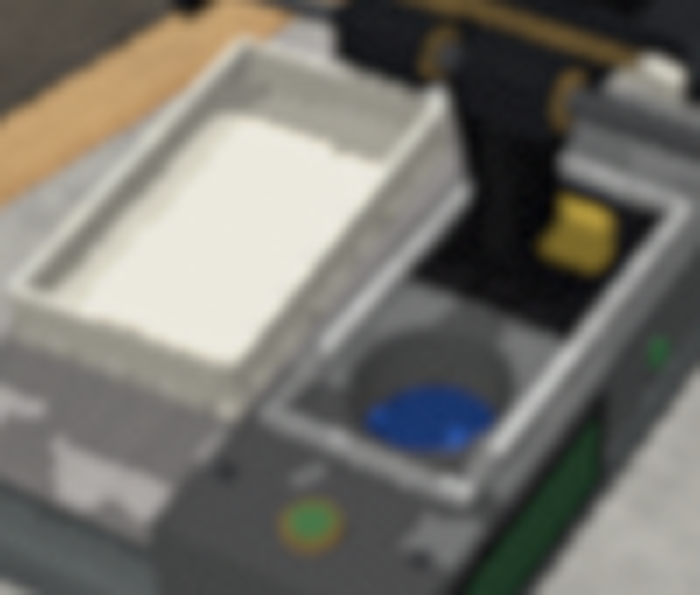

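>>> step_arm(
  deltas=[
    [0, 0, 0, -0.5, 0, 0, 0],
    [0, 0, 0, -1, 0, 0, 0],
    [0, 0, 0, -1.5, 0, 0, 0],
    [0, 0, 0, -2, 0, 0, 0],
    [0, 0, 0, -2.5, 0, 0, 0],
    [0, 0, 0, -3, 0, 0, 0],
    [0, 0, 0, -3.5, 0, 0, 0],
    [0, 0, 0, -3.5, 0, 0, 0],
  ],
)

```text
time: 9.6
position: [0.4488, 0.2395, 0.0511]
tool_rot: [-2.299, -2.139, -0.003]
ft_force: [-0.0, 5.4, 4.1]
grip_width: 0.004
```

The force rose to 5.4 N at the stop. I'll back off and move over the blue well.

>>> step_arm(
  deltas=[
    [0, 0, 0, 3, 0, 0, 0],
    [0, 0, 0, 6, 0, -4, 0],
    [0, 0, 0, 14, 0, -10, 0],
    [0, 0, 0, 24, 0, -12, 0],
    [0, 0, 0, 34, 0, -12, 0],
    [0, 0, 0, 42, 0, -12, 0],
    [0, 0, 0, 47, 0, -12, 0],
    [0, 0, 0, 47, 0, -12, 0],
  ],
)

```text
time: 10.6
position: [0.4519, 0.2853, 0.0622]
tool_rot: [-2.3, -2.14, 0.0]
ft_force: [-0.5, -0.1, -0.1]
grip_width: 0.004
```

Run:
```python
from h import *
im=optics.get_image('scene')[:,:,::-1].copy()
cv2.imwrite("pics/s8.png",cv2.resize(im[225:310,205:305],None,fx=7,fy=7,interpolation=cv2.INTER_CUBIC))
imt=optics.get_image('top')[:,:,::-1].copy(); cv2.imwrite("pics/t8.png",cv2.resize(imt[165:255,180:290],None,fx=6,fy=6,interpolation=cv2.INTER_CUBIC))
st(); delta((*S(0,.031),.05),85.8)
```

```text
10.7 [0.4521 0.2846 0.0621] F [ 0.5 -0.9 -0.5] w 0.0 xyaw 85.8 z [-0.    -0.001 -1.   ]
turn [-0.  0.  0.] shift [ 3.4  0.5 12.1]
```

View pics/s8.png

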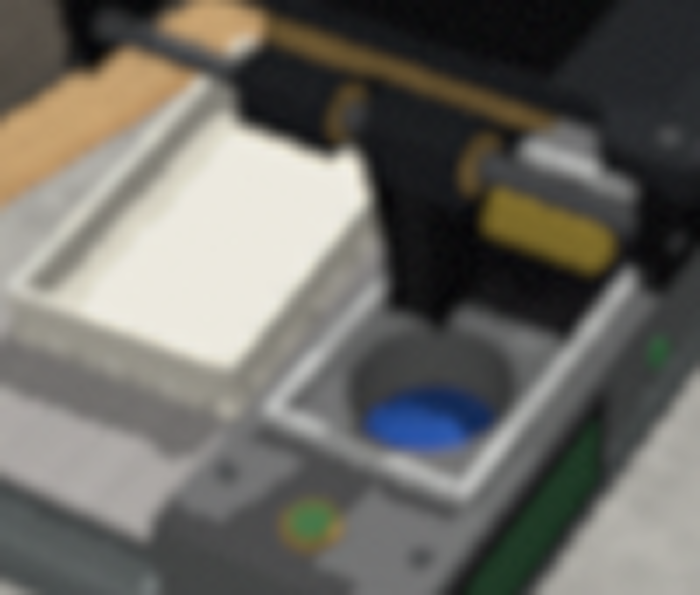

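View pics/t8.png

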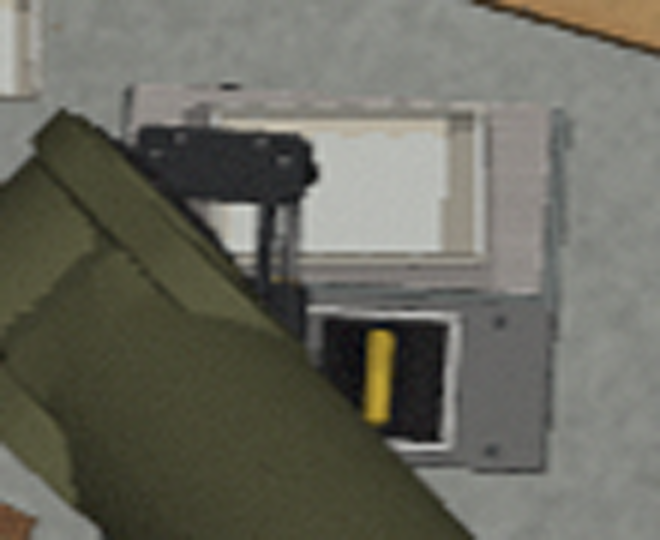

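>>> step_arm(
  deltas=[
    [0, 0, 0, 3, 0.5, 2, 0],
    [0, 0, 0, 3, 0.5, 6, 0],
    [0, 0, 0, 3, 0.5, 10, 0],
    [0, 0, 0, 3, 0.5, 14, 0],
    [0, 0, 0, 3, 0.5, 18, 0],
    [0, 0, 0, 3, 0.5, 21, 0],
    [0, 0, 0, 3, 0.5, 22, 0],
    [0, 0, 0, 3, 0.5, 22, 0],
  ],
)

```text
time: 11.7
position: [0.4529, 0.2879, 0.0403]
tool_rot: [2.301, 2.139, -0.0]
ft_force: [1.0, -0.1, 0.2]
grip_width: 0.003
```

Run:
```python
from h import *
im=optics.get_image('scene')[:,:,::-1].copy()
cv2.imwrite("pics/s9.png",cv2.resize(im[225:310,205:305],None,fx=7,fy=7,interpolation=cv2.INTER_CUBIC))
st(); delta((*S(0,.031),.05),85.8)
```

```text
11.75 [0.4529 0.2879 0.0404] F [-0.2 -0.3  0.1] w 0.0 xyaw 85.8 z [ 0. -0. -1.]
turn [0. 0. 0.] shift [ 0.  -0.1 -9.6]
```

View pics/s9.png

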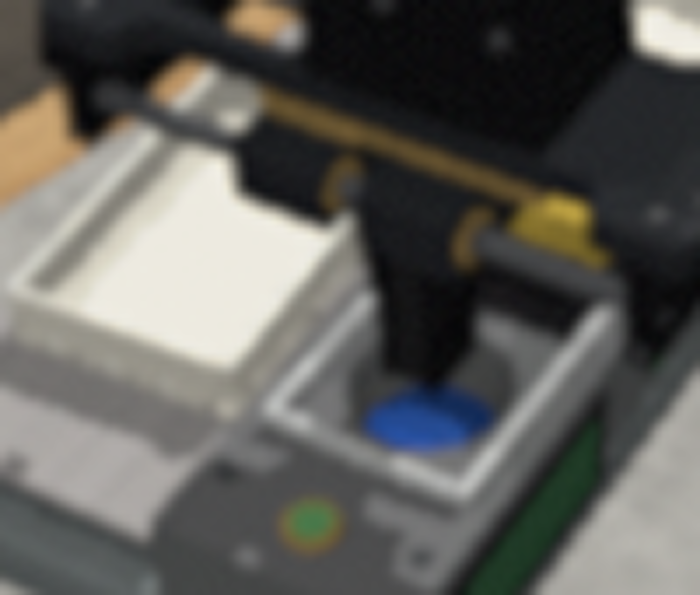

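The finger is centred over the well, with its tip at crop (430,385) and the blue key at (430,418). I'll descend slowly.

>>> step_arm(
  deltas=[
    [0, 0, 0, 0, 0, 2.5, 0],
    [0, 0, 0, 0, 0, 5, 0],
    [0, 0, 0, 0, 0, 8, 0],
    [0, 0, 0, 0, 0, 11, 0],
    [0, 0, 0, 0, 0, 14, 0],
    [0, 0, 0, 0, 0, 17, 0],
    [0, 0, 0, 0, 0, 19, 0],
    [0, 0, 0, 0, 0, 20, 0],
  ],
)

```text
time: 12.75
position: [0.4528, 0.2878, 0.0202]
tool_rot: [2.301, 2.139, -0.0]
ft_force: [-0.9, -0.7, -0.1]
grip_width: 0.005
```

>>> step_arm(
  deltas=[
    [0, 0, 0, 0, 0, 0.5, 0],
    [0, 0, 0, 0, 0, 1, 0],
    [0, 0, 0, 0, 0, 1.5, 0],
    [0, 0, 0, 0, 0, 2, 0],
    [0, 0, 0, 0, 0, 2.5, 0],
    [0, 0, 0, 0, 0, 3, 0],
    [0, 0, 0, 0, 0, 3.5, 0],
    [0, 0, 0, 0, 0, 4, 0],
  ],
)

```text
time: 13.75
position: [0.4528, 0.2878, 0.0163]
tool_rot: [2.301, 2.139, -0.0]
ft_force: [-0.1, -0.6, 0.3]
grip_width: 0.004
```

Run:
```python
from h import *
im=optics.get_image('scene')[:,:,::-1].copy()
cv2.imwrite("pics/s10.png",cv2.resize(im[225:310,205:305],None,fx=7,fy=7,interpolation=cv2.INTER_CUBIC))
st();
```

```text
13.8 [0.4528 0.2878 0.0162] F [ 0.3 -1.2  0.2] w 0.0 xyaw 85.8 z [-0. -0. -1.]
```

View pics/s10.png

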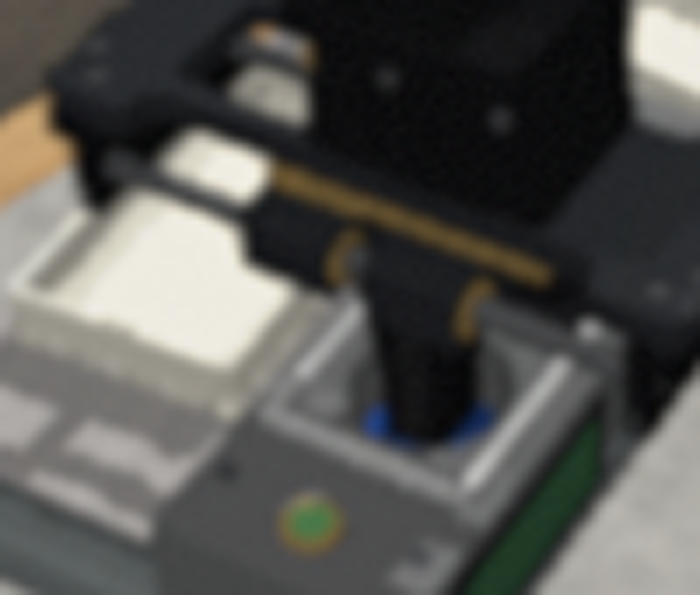

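>>> step_arm(
  deltas=[
    [0, 0, 0, 0, 0, 0.5, 0],
    [0, 0, 0, 0, 0, 1, 0],
    [0, 0, 0, 0, 0, 1.5, 0],
    [0, 0, 0, 0, 0, 2, 0],
    [0, 0, 0, 0, 0, 2.5, 0],
    [0, 0, 0, 0, 0, 3, 0],
    [0, 0, 0, 0, 0, 3.5, 0],
    [0, 0, 0, 0, 0, 4, 0],
  ],
)

```text
time: 14.8
position: [0.4528, 0.2878, 0.0123]
tool_rot: [2.301, 2.139, -0.0]
ft_force: [0.1, -0.4, 2.0]
grip_width: 0.006
```

Contact: 2 N upward is the start of the key's spring.

>>> step_arm(
  deltas=[
    [0, 0, 0, 0, 0, 0.5, 0],
    [0, 0, 0, 0, 0, 1, 0],
    [0, 0, 0, 0, 0, 1.5, 0],
    [0, 0, 0, 0, 0, 2, 0],
    [0, 0, 0, 0, 0, 2.5, 0],
    [0, 0, 0, 0, 0, 3, 0],
    [0, 0, 0, 0, 0, 3.5, 0],
    [0, 0, 0, 0, 0, 4, 0],
  ],
)

```text
time: 15.8
position: [0.4529, 0.2878, 0.0084]
tool_rot: [2.301, 2.139, -0.0]
ft_force: [-0.2, -0.3, 3.7]
grip_width: 0.001
```

Run:
```python
from h import *
im=optics.get_image('scene')[:,:,::-1].copy()
cv2.imwrite("pics/s11.png",cv2.resize(im[225:310,205:305],None,fx=7,fy=7,interpolation=cv2.INTER_CUBIC))
for i in range(3): st(); optics.get_image('top')
```

```text
15.85 [0.4529 0.2878 0.0083] F [-0.7 -1.6  3.4] w 0.0 xyaw 85.8 z [ 0. -0. -1.]
15.9 [0.4529 0.2878 0.0083] F [-1.1 -0.2  3.7] w 0.01 xyaw 85.8 z [-0. -0. -1.]
15.95 [0.4528 0.2878 0.0083] F [-1.5 -0.6  3.9] w 0.0 xyaw 85.8 z [-0. -0. -1.]
```

View pics/s11.png

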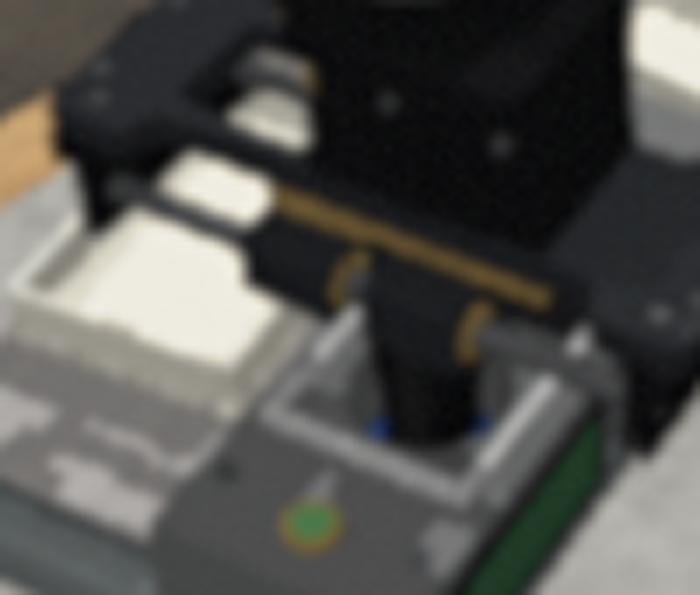

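>>> step_arm(
  deltas=[
    [0, 0, 0, 0, 0, 0.6, 0],
    [0, 0, 0, 0, 0, 1.2, 0],
    [0, 0, 0, 0, 0, 1.8, 0],
    [0, 0, 0, 0, 0, 2.4, 0],
    [0, 0, 0, 0, 0, 2.8, 0],
    [0, 0, 0, 0, 0, 2.8, 0],
    [0, 0, 0, 0, 0, 2.8, 0],
    [0, 0, 0, 0, 0, 2.8, 0],
  ],
)

```text
time: 17.0
position: [0.4529, 0.2878, 0.0062]
tool_rot: [2.3, 2.139, -0.0]
ft_force: [-3.2, -2.9, 9.2]
grip_width: 0.001
```

It bottomed at 9 N, so the key is home. I'll hold half a second and lift.

>>> step_arm(
  deltas=[
    [0, 0, 0, 0, 0, 0, 0],
    [0, 0, 0, 0, 0, 0, 0],
    [0, 0, 0, 0, 0, 0, 0],
    [0, 0, 0, 0, 0, 0, 0],
    [0, 0, 0, 0, 0, -2, 0],
    [0, 0, 0, 0, 0, -6, 0],
    [0, 0, 0, 0, 0, -12, 0],
    [0, 0, 0, 0, 0, -18, 0],
  ],
)

```text
time: 18.0
position: [0.4527, 0.2878, 0.0236]
tool_rot: [-2.301, -2.139, 0.0]
ft_force: [0.2, 0.7, 0.3]
grip_width: 0.003
```

>>> step_arm(
  deltas=[
    [0, 0, 0, 0, 0, -6, 0],
    [0, 0, 0, 0, 0, -12, 0],
    [0, 0, 0, 0, 0, -20, 0],
    [0, 0, 0, 0, 0, -28, 0],
    [0, 0, 0, 0, 0, -36, 0],
    [0, 0, 0, 0, 0, -44, 0],
    [0, 0, 0, 0, 0, -48, 0],
    [0, 0, 0, 0, 0, -48, 0],
  ],
)

```text
time: 19.0
position: [0.4531, 0.2879, 0.0718]
tool_rot: [2.301, 2.139, 0.001]
ft_force: [0.1, -0.1, -0.1]
grip_width: 0.007
```

Run:
```python
from h import *
im=optics.get_image('scene')[:,:,::-1].copy()
cv2.imwrite("pics/s12.png",cv2.resize(im[225:310,205:305],None,fx=7,fy=7,interpolation=cv2.INTER_CUBIC))
st(); delta((*S(0,-.055),.072),85.8)
```

```text
19.05 [0.4528 0.2877 0.0715] F [-0.2 -0.1  0.9] w 0.0 xyaw 85.8 z [-0. -0. -1.]
turn [0. 0. 0.] shift [-85.8  -0.1  -0.5]
```

View pics/s12.png

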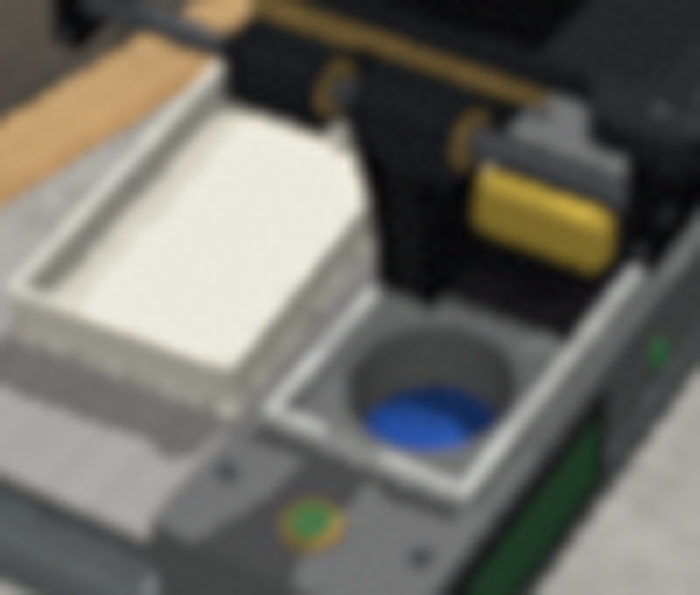

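The key is back up, and the tray and scale have not moved. The key contact puts the real tip at TCP + 35.5 mm, so the return push at tip height 77 mm needs a TCP height of 41.5 mm. I'll hop over the ridge to its right side.

>>> step_arm(
  deltas=[
    [0, 0, 0, -8, 0, -4, 0],
    [0, 0, 0, -20, 0, -8, 0],
    [0, 0, 0, -34, 0, -8, 0],
    [0, 0, 0, -48, 0, -8, 0],
    [0, 0, 0, -62, 0, -8, 0],
    [0, 0, 0, -76, 0, -8, 0],
    [0, 0, 0, -86, 0, -4, 0],
    [0, 0, 0, -86, 0, 0, 0],
  ],
)

```text
time: 20.05
position: [0.4466, 0.201, 0.0712]
tool_rot: [2.302, 2.137, -0.001]
ft_force: [0.7, -0.3, -0.1]
grip_width: 0.005
```

Run:
```python
from h import *
im=optics.get_image('scene')[:,:,::-1].copy()
cv2.imwrite("pics/s13.png",cv2.resize(im[205:300,205:315],None,fx=7,fy=6.3,interpolation=cv2.INTER_CUBIC))
st(); delta((*S(0,-.055),.0415),85.8)
```

```text
20.1 [0.4462 0.2017 0.0707] F [-0.4  0.   0.6] w 0.0 xyaw 85.8 z [-0.001 -0.    -1.   ]
turn [-0.  0. -0.] shift [ 0.5  0.3 29.2]
```

View pics/s13.png

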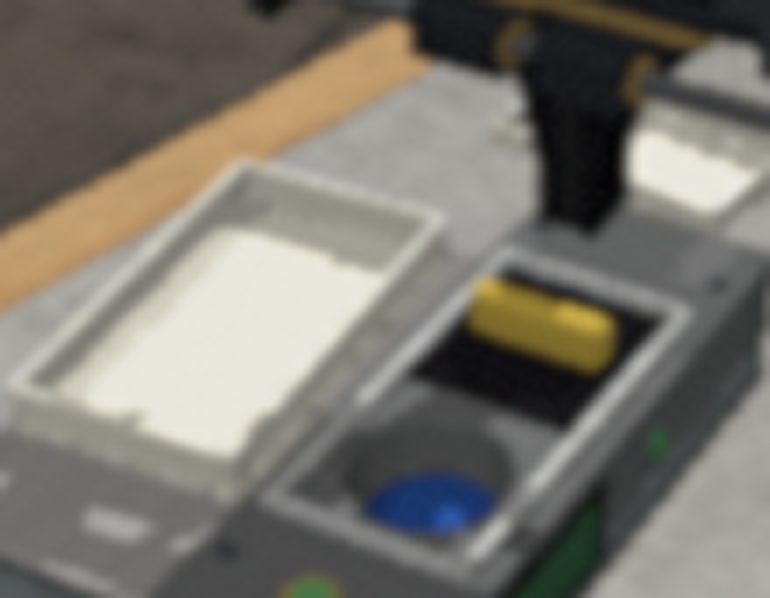

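The shutter is fully aside with its ridge at crop (545,320), and the fingertips are up and to the right of it at (580,225). Next I descend.

>>> step_arm(
  deltas=[
    [0, 0, 0, 0.5, 0.3, 5, 0],
    [0, 0, 0, 0.5, 0.3, 11, 0],
    [0, 0, 0, 0.5, 0.3, 17, 0],
    [0, 0, 0, 0.5, 0.3, 22, 0],
    [0, 0, 0, 0.5, 0.3, 26, 0],
    [0, 0, 0, 0.5, 0.3, 28, 0],
    [0, 0, 0, 0.5, 0.3, 29, 0],
    [0, 0, 0, 0.5, 0.3, 29, 0],
  ],
)

```text
time: 21.1
position: [0.447, 0.2026, 0.0426]
tool_rot: [2.301, 2.139, 0.0]
ft_force: [-0.3, -0.1, -0.3]
grip_width: 0.005
```

>>> step_arm(
  deltas=[
    [0, 0, 0, 4, 0, 0, 0],
    [0, 0, 0, 8, 0, 0, 0],
    [0, 0, 0, 13, 0, 0, 0],
    [0, 0, 0, 19, 0, 0, 0],
    [0, 0, 0, 25, 0, 0, 0],
    [0, 0, 0, 31, 0, 0, 0],
    [0, 0, 0, 36, 0, 0, 0],
    [0, 0, 0, 40, 0, 0, 0],
  ],
)

```text
time: 22.1
position: [0.4499, 0.2428, 0.0425]
tool_rot: [2.301, 2.139, 0.0]
ft_force: [0.0, -1.3, 1.5]
grip_width: 0.002
```

>>> step_arm(
  deltas=[
    [0, 0, 0, 5, 0, 0, 0],
    [0, 0, 0, 10, 0, 0, 0],
    [0, 0, 0, 15, 0, 0, 0],
    [0, 0, 0, 20, 0, 0, 0],
    [0, 0, 0, 24, 0, 0, 0],
    [0, 0, 0, 27, 0, 0, 0],
    [0, 0, 0, 28.5, 0, 0, 0],
    [0, 0, 0, 29, 0, 0, 0],
  ],
)

```text
time: 23.1
position: [0.4519, 0.2713, 0.0425]
tool_rot: [2.301, 2.139, -0.0]
ft_force: [0.8, -2.2, 0.6]
grip_width: 0.003
```

>>> step_arm(
  deltas=[
    [0, 0, 0, 0.5, 0, 0, 0],
    [0, 0, 0, 1, 0, 0, 0],
    [0, 0, 0, 1.5, 0, 0, 0],
    [0, 0, 0, 2, 0, 0, 0],
    [0, 0, 0, 2.5, 0, 0, 0],
    [0, 0, 0, 3, 0, 0, 0],
    [0, 0, 0, 3, 0, 0, 0],
    [0, 0, 0, 3, 0, 0, 0],
  ],
)

```text
time: 24.1
position: [0.4518, 0.2714, 0.0424]
tool_rot: [2.3, 2.136, -0.007]
ft_force: [-3.1, -7.8, 6.5]
grip_width: 0.004
```

Run:
```python
from h import *
im=optics.get_image('scene')[:,:,::-1].copy()
cv2.imwrite("pics/s14.png",cv2.resize(im[205:300,205:315],None,fx=7,fy=6.3,interpolation=cv2.INTER_CUBIC))
st(); print(S(0,.0165))
```

```text
24.15 [0.4519 0.2714 0.0424] F [-2.5 -8.   5.6] w 0.0 xyaw 85.8 z [-0.002 -0.005 -1.   ]
[0.45170843 0.27345569]
```

View pics/s14.png

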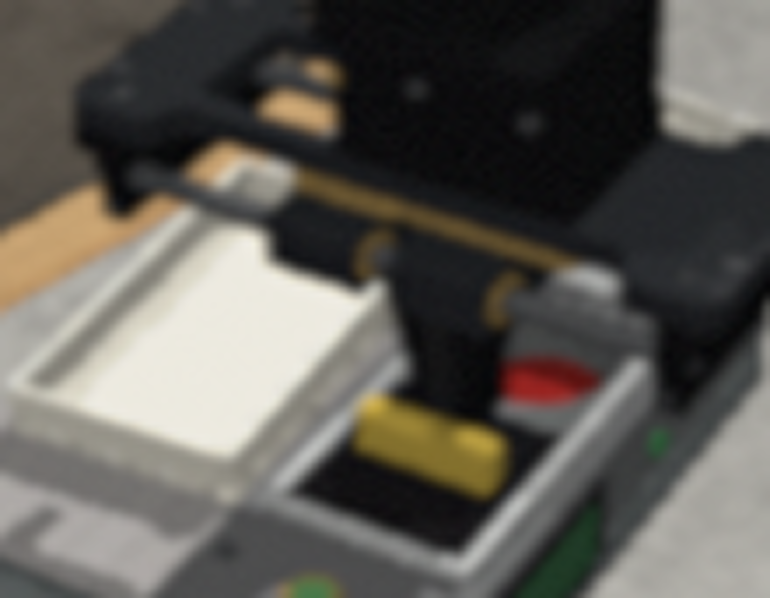

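It stopped at 8 N. The distance between the two stop contacts fits the full 62 mm of travel with fingers about 20 mm wide. I'll retract, rise and move clear.

>>> step_arm(
  deltas=[
    [0, 0, 0, -3, 0, 0, 0],
    [0, 0, 0, -8, 0, 0, 0],
    [0, 0, 0, -12, 0, 0, 0],
    [0, 0, 0, -12, 0, -10, 0],
    [0, 0, 0, -12, 0, -25, 0],
    [0, 0, 0, -12, 0, -45, 0],
    [0, 0, 0, -12, 0, -70, 0],
    [0, 0, 0, -12, 0, -95, 0],
  ],
)

```text
time: 25.15
position: [0.4516, 0.2629, 0.1398]
tool_rot: [2.3, 2.139, 0.002]
ft_force: [-0.6, -0.6, -0.4]
grip_width: 0.005
```

>>> step_arm(
  deltas=[
    [0, 0, 0, -10, 0, -25, 0],
    [0, 0, 0, -40, 5, -50, 0],
    [0, 0, 0, -80, 15, -70, 0],
    [0, 0, 0, -125, 30, -80, 0],
    [0, 0, 0, -170, 45, -80, 0],
    [0, 0, 0, -215, 60, -80, 0],
    [0, 0, 0, -250, 70, -80, 0],
    [0, 0, 0, -270, 75, -80, 0],
  ],
)

```text
time: 26.15
position: [0.507, -0.0141, 0.2188]
tool_rot: [2.302, 2.136, 0.002]
ft_force: [-0.6, 0.1, -1.0]
grip_width: 0.006
```

Run:
```python
from h import *
t=optics.get_image('top'); s=optics.get_image('scene'); st()
cv2.imwrite("pics/tf.png",cv2.resize(t[165:255,180:290,::-1],None,fx=6,fy=6,interpolation=cv2.INTER_CUBIC))
cv2.imwrite("pics/sf.png",s[:,:,::-1])
t0=cv2.imread("pics/top0.png")[:,:,::-1].copy(); s0=cv2.imread("pics/scene0.png")[:,:,::-1].copy()
for n,a,roi in(("top",(t0,t),(195,205,275,245)),("scene",(s0,s),(220,240,310,320))):
  for im in a:
    for nm,lo,hi in(("yel",(18,120,90),(35,255,255)),("red",(0,150,80),(8,255,255))):
      for ce,q in blobs(im,lo,hi,roi)[0]: print(n,nm,ce.round(1),q[4])
  d=cv2.absdiff(*a).max(2); x0,y0,x1,y1=roi; cv2.imwrite(f"pics/d_{n}.png",np.clip(d.astype(int)*3,0,255))
```

```text
26.25 [ 0.5068 -0.0142  0.2182] F [-0.5 -1.   0.1] w 0.0 xyaw 85.6 z [ 0.001 -0.    -1.   ]
top yel [220.6 225.9] 61
top red [243.9 228.2] 132
top yel [220.5 226.2] 60
top red [243.9 228.1] 131
scene yel [266.3 274.7] 190
scene red [281.6 264.8] 79
scene yel [266.2 274.7] 193
scene red [281.6 264.9] 78[ WARN:0@2.969] global loadsave.cpp:1063 imwrite_ Unsupported depth image for selected encoder is fallbacked to CV_8U.
```

View pics/tf.png

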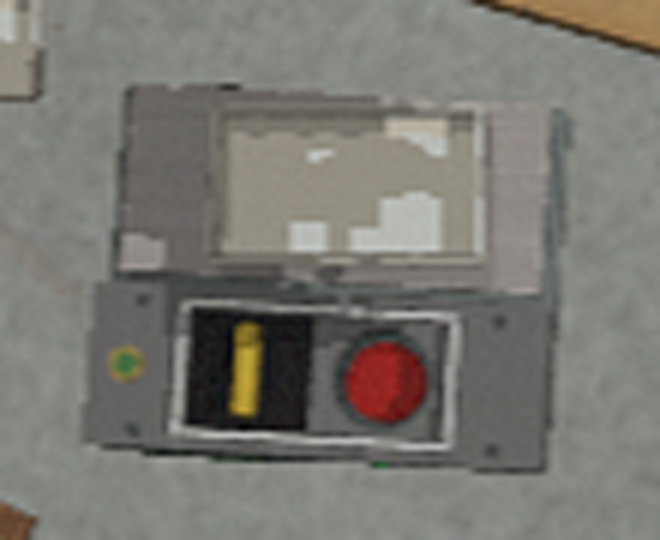

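View pics/sf.png

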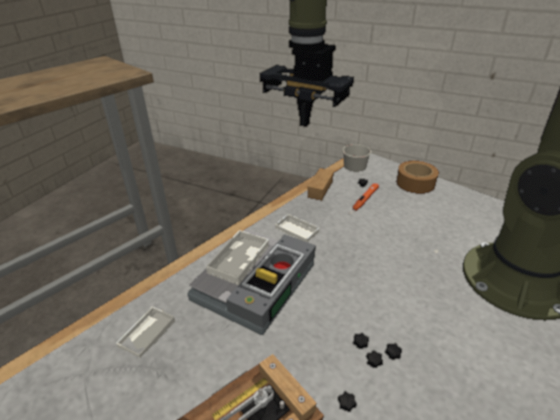

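View pics/d_top.png

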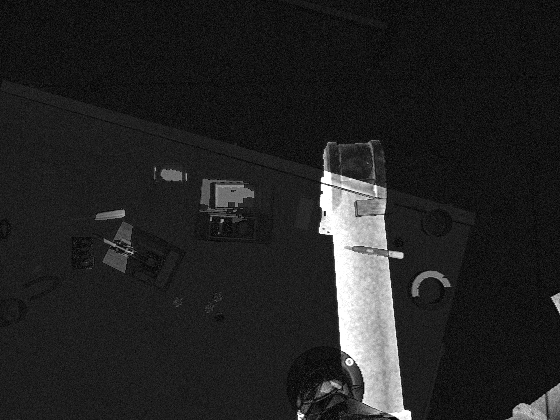

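```bash
python3 -c "
from bench import ctrl
print(ctrl.close_job())"
```

```text
the job is handed in; nothing more can be done
None
```

I tared the scale and handed the job in at about 26 s; no verdict is reported. With the shut fingertips I did the following:

1. **Shutter aside:** I pushed it by the ridge to its end stop, where the force rose to 5.4 N.
2. **Blue key:** I pressed it down until it bottomed at about 9 N, held it there for over half a second, then let it come up.
3. **Shutter back:** I pushed it back until it stopped at about 8 N, then moved the arm clear.

**Last checks:**
- The ridge and red key are within 0.3 px of their starting pixels in both the top and scene views. The ridge is where the closed shutter should put it (about 30 mm left of the panel centre, 31 mm nominal).
- The scale and tray look unmoved. In the last scene view, the cutter, block and knob look where they were. The arm hid them in the top view, so I could not measure them there.
- The red key was never touched.

**Disagreements:**
- **Fingertip height:** the real fingertips were about 35 mm above the reported TCP, not at it. The pictures first suggested about 29 mm, a sideways pass over the ridge without contact showed they were higher, and contact with the blue key gave about 35 mm. I allowed for this from then on. The first shutter push therefore caught only the top of the ridge, but it did reach the stop.
- **Shutter travel:** the top view gave about 59 mm of ridge travel, against 61–62 mm from the two stop contacts. I trusted the contacts.

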